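Set the shogi clock's dial and start it

ROBOT

A 6-joint arm with a two-finger parallel gripper is mounted at the origin on the work surface. World frame = base frame: x ahead of the robot, y to its left, z up, the work surface at z = 0. Lengths are in mm, angles in degrees, forces in N, time in s.
With the tool pointing down it reaches from about 275 to 850 mm from the base axis. Payload 19 kg.
Tool frame: the origin (TCP) lies midway between the tips of the shut fingers; the grasp point (between the pads) lies 19 mm behind it; z points along the fingers, y is the line along which they close (so a half turn about z gives the same grasp; the last joint's range is limited). The gripper opens to 85 mm and grips with 20 to 120 N. Pads are 22 mm wide; open, the fingers measure 114 mm over their backs; the gripper's body (76 mm by 85 mm) begins 54 mm behind the grasp point. The pads swing forward as they close: fully open they stand 13 mm farther back than shut.
Start: joints at [-80.844, 8.623, 82.357, -0, 89.026, -7.678], TCP at [166.489, -550.338, 231.267] pointing down, gripper open.
Joint ranges: [-160.23, 160.23], [-39.13, 120.54], [6.94, 153.29], [-79.49, 259.48], [9.18, 160.14], [-161.06, 161.06]. Speed limits (degrees/s): [108.29, 108.29, 127.2, 172.46, 172.46, 172.46].

INTERFACE

Orientations are given as [roll, pitch, yaw] about the fixed x, y, z axes, in that order (R = Rz(yaw) Ry(pitch) Rx(roll)).
In Python, from rig import env gives the robot as it stands. The module is installed in compiled form; this text tells all that it offers.
- The arm moves only by the tool drive_tool, never from a script. Its argument "deltas" is a list of rows, each an object of numbers: "dx", "dy", "dz": the shift along the tool's x, y, z each as a share of 0.5 m, from -1 to 1; "wx", "wy", "wz": the turn, a rotation vector about the tool's x, y, z each as a share of 1.5 rad, from -1 to 1. A call has 1 to 5 rows; each row shifts and turns the commanded pose from where the row before left it, along the tool's axes as they then stand; what a row does not reach is not made up. A row lasts 1/8 s, in which the tool goes at most 62.5 mm and 10.7 degrees, less where a joint would pass 70% of its speed; a pose out of reach is approached as far as the arm can. A call with a number of a shift or a turn outside -1 to 1 is refused whole. A call with a gripper value outside its range is refused whole. "jaw" is the opening, from -1 (shut) to 1 (fully open), set as the call begins (left out, the last holds). The fingers move at their own pace and stop on an object; the grip force is fixed at half the most. Time passes only in rows, so rows that do not move let the fingers close. It gives the time, the measured TCP pose, the force, the opening and the grip force at its end, in the units of the state.
- env.sense(): the state, without advancing time (a new reading comes with each control period).
- env.camera(name): name is "scene" or "side" or "wrist"; returns the picture (420x560x3 uint8, red, green, blue); there is no depth.
- env.calibration(name): a dict with "fov_y" (degrees; the focal length in pixels is half the picture's height over the tangent of half this angle, whatever the lens; pixels are square), "cx", "cy" (the principal point, pixels), "origin" and "rotation" of the camera in the world; the wrist camera has in their place "tool_from_camera" (4x4, takes a point from camera to tool coordinates, whose origin is the TCP and whose axes are the flange's). Camera axes: x right, y down, z forward; pixel columns grow to the right and rows downward; lengths in mm; the calibration is good to about 2 mm. The wrist camera is an equidistant fisheye: a pixel r from the principal point sees the ray r / f radians off the axis. A picture is of the moment at which its call begins: read the wrist's pose just before it. calibration takes no time and is no camera call.
- env.hand_in(): hands the job in; it is judged then, once.
The state is a dict: "clock": time; "joint_pos": joint angles; "joint_velocities": joint speeds; "tau": joint torques, N m; "tcp_pos": TCP position; "tcp_rot": TCP orientation; "ft_force": force on the tool from outside, world axes, zero at the start; "torque": the same for the moment, N m; "opening": finger opening in mm; "finger_force": force on a finger pad.
Only numpy, scipy, OpenCV 4.12 (cv2) and the standard library are available. Lean on these libraries where they do the work, as an engineer would, in place of code of your own. Each camera call takes 0.05 s, during which the arm holds its last target. There are 200 camera calls.

TASK

Set the game clock and start it: with one fingertip, push the brass pointer on its dial round until it points at the ring mark (the hollow circle, not the solid disc or the small dot), and after that press down the raised end of the rocker beside the dial until it has tipped fully over. Only touch and push: grip and lift nothing, use no great force, and leave the teacup, the piece box and the two shogi pieces where they are.

Things in the scene. Friction and masses are not known exactly. Their poses are not given: they have to be found in the camera images.
- clock: Black lacquer game clock, fixed to the board, 155 (its x) by 245 (its y) by 50 mm tall; origin at the centre of its underside, z up. Its flat top carries the dial (centre at y -45 mm) and the rocker (hinge at y +80 mm).
- dial (a point): Centre of the dial on the clock's flat top face: the pointer turns about the vertical line through it. The dial is 151 mm across. The height of this point is the height of the top face.
- pointer (a joint): Angle of the brass pointer (rad), free from -3.5 to 3.5 and growing counterclockwise seen from above; at 0 it points along the clock's -x. It starts within 0.5 of 0. The marks lie at +1.571, 3.142 (= -3.142) and -1.571, in random order. Light friction (about 1 N at 38 mm from the axis) keeps the pointer where it is left.
- pointer_tip (a point): Top of the pointer's pointed end, 46.5 mm from its axis. The pointer is one-sided: a hub of 18 mm diameter on the axis and an upright brass bar 9 mm wide ending in a point about 15 mm wide (widest 39 mm from the axis). All of it stands from 4 to 22 mm above the top face.
- pointer_aim (a point): Where the pointer is aiming: on the line of the pointer, 62 mm from its axis, 1 mm above the top face. It lies on the middle of a mark when the pointer points exactly at that mark.
- mark_ring: The ring mark: hollow brass ring, 26 mm outside, 18 mm inside diameter, inlaid 1 mm proud of the top face; origin at its centre, 62 mm from the dial's centre. The pointer is to point at this one.
- mark_disc: Solid brass disc of 26 mm diameter inlaid in the dial, 62 mm from the dial's centre; not wanted.
- mark_dot: Small brass dot of 9 mm diameter inlaid in the dial, 62 mm from the dial's centre; not wanted.
- rocker (a joint): Tilt of the mulberry wood rocker (rad): about -0.19 at the start (its far end, towards the clock's +x, is raised), +0.2 when the far end is fully down. It stays where it is left and needs about 1 to 2 N on the end. The rocker is a bar 80 mm long (clock x), 30 mm wide, 8 mm thick, hinged at its middle 14 mm above the top face.
- rocker_far (a point): On the top of the rocker's far, raised end, 30 mm from the hinge (10 mm from the end), midway across its width: the place to press straight down. It goes down about 12 mm.
- teacup: Celadon teacup, 68 mm across the rim and 62 mm tall, loose on the board on the robot's side of the clock; origin at the centre of its underside. Leave alone.
- piece_box: Closed mulberry piece box with hinged lid and brass catch, 79 by 104 by 53 mm tall, fixed on the board on the robot's side of the clock; origin at the centre of its underside. Leave alone.
- piece_large: Pentagonal boxwood shogi piece lying flat on the board, 34 by 30 by 10 mm, loose; origin at the centre of its underside. Leave alone.
- piece_small: Pentagonal boxwood shogi piece lying flat on the board, 28 by 23 by 8 mm, loose; origin at the centre of its underside. Leave alone.
- board: Kaya shogi board on squat legs, fixed, 333 (x) by 364 (y) mm, its top 110 mm above its origin, which lies on the tatami under its centre.

How it is judged (in metres and radians):
On the way, in this order (a step that is already met when the one before it is completed fails the run):
1. the pointer points at the ring mark (horizontal distance between pointer_aim and mark_ring below 0.012 m), for 0.3 s.
2. the rocker's raised end is pressed fully down (value of joint rocker above 0.15 rad), for 0.1 s.
At the end, for the whole second after the job is handed in: The pointer is at rest with its line within 12 mm of the ring mark's centre (it points at the ring), the rocker is tipped over with its far end down (above 0.15 rad), and the teacup and pieces are within 10 mm of where they were (horizontal distance between pointer_aim and mark_ring below 0.012 m and value of joint rocker above 0.15 rad and velocity of joint pointer between -0.05 and 0.05 rad/s and distance of each of teacup, piece_large, piece_small from where it was at the start of the episode below 0.01 m and angle between teacup's own z axis and vertical below 0.2 rad); the robot touches nothing.
It fails at once if the teacup or a shogi piece is moved more than 10 mm, lifted or tipped (distance of any of teacup, piece_large, piece_small from where it was at the start of the episode above 0.01 m or angle between teacup's own z axis and vertical above 0.3 rad).
It fails at once if the piece box is pushed or gripped (contact force between the fingers and piece_box above 3 N).
It fails at once if the clock or its pointer or rocker is gripped or forced (over 30 N) (contact force between the fingers and clock above 30 N).
It also fails if it takes over 48 s, if anything falls off the work surface, if the arm or the gripper's body presses on something with over 40 N, if the wrist force passes 120 N, or if a joint passes its speed limit or range.

## Working session

There is one attempt and no reset: what is moved stays moved. The work goes in short steps, Python scripts to look and compute and a tool call to move; the robot and the scene stay as the last step left them, time stands still between calls to the robot, and variables do not carry over. Pictures are saved under pics/ and viewed, at most 10 in all, crops included, and the job is handed in when it is done.

Besides the shell and the picture viewer there is one more tool, called after "Call:" as a command line: name --argument value ..., lists and objects as JSON in quotes. drive_tool: Moves the arm, as the interface text tells. Its arguments: {"type":"object","properties":{"deltas":{"type":"array","items":{"type":"object","properties":{"dx":{"type":"number"},"dy":{"type":"number"},"dz":{"type":"number"},"wx":{"type":"number"},"wy":{"type":"number"},"wz":{"type":"number"}}}},"jaw":{"type":"number"}},"required":["deltas"]}

```bash
mkdir -p pics; python3 - <<'E'
from rig import env
import cv2,numpy as np
s=env.sense();print({k:np.round(v,3).tolist() for k,v in s.items()})
for n in("scene","side","wrist"):
    im=env.camera(n);cv2.imwrite(f"pics/{n}0.png",im[...,::-1]);c=env.calibration(n);print(n,{k:np.round(v,3).tolist() for k,v in c.items()})
E
```

```text
{'clock': 0.0, 'joint_pos': [-80.844, 8.65, 82.392, -0.001, 89.023, -7.679], 'joint_velocities': [0.064, 0.009, -0.027, 0.025, 0.052, -0.04], 'tau': [0.001, -71.305, -57.086, -0.0, 0.009, 0.0], 'tcp_pos': [166.456, -550.143, 230.689], 'tcp_rot': [-179.935, -0.008, 16.835], 'ft_force': [-1.128, -0.307, 0.025], 'torque': [0.027, 0.007, -0.01], 'finger_force': 0.0, 'opening': 85.348}
scene {'fov_y': 54.888, 'cx': 284.818, 'cy': 208.539, 'origin': [927.68, 141.708, 639.237], 'rotation': [-139.759, 0.547, 106.16]}
side {'fov_y': 49.921, 'cx': 281.985, 'cy': 208.652, 'origin': [243.791, 473.056, 656.717], 'rotation': [-133.195, 0.96, -147.163]}
wrist {'fov_y': 65.706, 'cx': 277.074, 'cy': 204.5, 'tool_from_camera': [[0.001, -0.961, -0.277, 71.365], [1.0, 0.001, 0.0, 0.835], [-0.0, -0.277, 0.961, -143.173], [0.0, 0.0, 0.0, 1.0]]}
```

View pics/scene0.png

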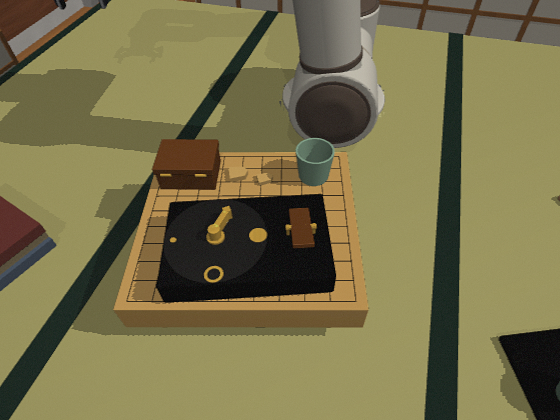

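View pics/side0.png

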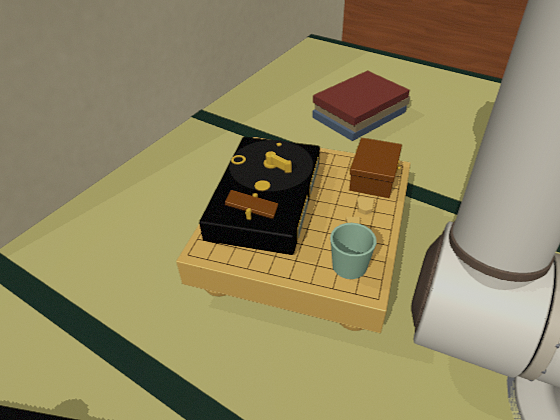

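The scene view shows the ring at about (214,274), i.e. on the far +x side. The disc is at (258,235), the dot at (173,240), the pointer hub at (215,237) with its tip at (227,210), and the rocker at (302,228). In the side view the ring is at (238,159), the disc at (262,185) and the dot at (279,144). The cup and box are on the robot's side.

```bash
cat > h.py <<'E'
import cv2,numpy as np
from scipy.spatial.transform import Rotation as R
from rig import env
def cam(n,s=None):
    c=env.calibration(n);f=210/np.tan(np.radians(c["fov_y"]/2))
    if n=="wrist":
        T=np.array(c["tool_from_camera"]);Rt=R.from_euler("xyz",s["tcp_rot"],degrees=True).as_matrix()
        return f,c["cx"],c["cy"],np.array(s["tcp_pos"])+Rt@T[:3,3],Rt@T[:3,:3]
    return f,c["cx"],c["cy"],np.array(c["origin"]),R.from_euler("xyz",c["rotation"],degrees=True).as_matrix()
def ray(n,u,v,s=None):
    f,cx,cy,o,M=cam(n,s);a=np.array([u-cx,v-cy])/f
    if n=="wrist":
        t=np.hypot(*a);d=np.array([*(a/t*np.sin(t) if t>0 else a),np.cos(t)])
    else:d=np.array([*a,1.])
    d=M@d;return o,d/np.linalg.norm(d)
def plane(n,u,v,z,s=None):
    o,d=ray(n,u,v,s);return o+d*(z-o[2])/d[2]
def tri(r1,r2):
    (o,d),(p,e)=r1,r2;t=np.linalg.lstsq(np.c_[d,-e],p-o,rcond=None)[0]
    a,b=o+d*t[0],p+e*t[1];return (a+b)/2,np.linalg.norm(a-b)
def brass(im,box=None):
    h=cv2.cvtColor(im,cv2.COLOR_RGB2HSV);m=cv2.inRange(h,(15,110,110),(32,255,255))
    if box:
        k=np.zeros_like(m);x0,y0,x1,y1=box;k[y0:y1,x0:x1]=255;m&=k
    return m
E
python3 - <<'E'
from h import *
B={}
for n,box in(("scene",(165,203,325,288)),("side",(225,140,312,222))):
    m=brass(cv2.imread(f"pics/{n}0.png")[...,::-1].copy(),box)
    cs,_=cv2.findContours(m,cv2.RETR_EXTERNAL,cv2.CHAIN_APPROX_NONE)
    for c in cs:
        if len(c)<4: continue
        x,y,w,h=cv2.boundingRect(c);print(n,x+w/2-.5,y+h/2-.5,w,h,plane(n,x+w/2-.5,y+h/2-.5,161).round(1))
def T(a,b):
    p,e=tri(ray("scene",*a),ray("side",*b));print(p.round(1),round(e,1))
T((214,274),(238,159));T((258,235),(262,185));T((173,240),(279,144))
ims=[cv2.resize(cv2.imread(f"pics/{n}0.png")[y:y+100,x:x+133],(532,400),interpolation=cv2.INTER_CUBIC)for n,x,y in(("scene",200,190),("side",200,130))]
cv2.imwrite("pics/crop1.png",cv2.resize(np.hstack(ims),(798,300)))
E
```

```text
scene 213.5 274.0 20 17 [679.  -36.5 161. ]
scene 173.0 239.0 7 5 [ 640.4 -116.4  161. ]
scene 313.5 231.0 2 3 [570.5  77.6 161. ]
scene 257.5 234.5 18 14 [ 5.991e+02 -1.000e-01  1.610e+02]
scene 288.5 227.0 6 5 [573.4  40.  161. ]
scene 313.0 225.5 7 6 [560.7  74.5 161. ]
scene 166.0 218.0 3 15 [ 607.4 -144.5  161. ]
scene 219.0 224.5 25 38 [597.1 -61.8 161. ]
scene 167.0 206.0 5 7 [ 585.  -154.1  161. ]
side 299.5 220.5 2 2 [499.2  42.2 161. ]
side 307.0 217.5 9 8 [492.7  30.2 161. ]
side 302.5 210.0 2 3 [507.5  19.2 161. ]
side 271.5 211.5 4 6 [547.7  48.3 161. ]
side 259.5 209.0 2 3 [567.4  53.6 161. ]
side 248.0 213.5 7 12 [576.9  71.8 161. ]
side 256.5 208.0 2 3 [572.8  54.2 161. ]
side 263.0 208.0 9 7 [563.9  48.7 161. ]
side 268.0 204.5 3 2 [561.7  37.6 161. ]
side 304.5 203.5 2 2 [512.7   4.3 161. ]
side 251.5 205.5 6 6 [583.1  53.7 161. ]
side 308.5 206.5 6 14 [503.5   7.1 161. ]
side 264.5 201.0 2 3 [571.4  33.6 161. ]
side 260.5 201.0 4 5 [576.9  37.1 161. ]
side 252.0 200.5 3 4 [589.5  43.4 161. ]
side 237.0 200.0 21 11 [611.2  55.4 161. ]
side 254.5 195.0 6 5 [593.9  30.1 161. ]
side 234.0 196.0 7 7 [621.4  50.1 161. ]
side 310.5 195.0 2 7 [514.9 -18.8 161. ]
side 310.5 182.5 2 2 [531.1 -46.6 161. ]
side 261.5 185.0 16 11 [598.6   2.8 161. ]
side 238.0 159.0 15 9 [677. -35. 161.]
side 277.5 161.5 28 22 [611.5 -66.4 161. ]
side 279.0 144.0 5 3 [ 639.  -113.5  161. ]
[678.2 -36.3 159.7] 0.0
[599.    0.7 159.5] 0.5
[ 640.8 -116.6  158.7] 0.5
```

View pics/crop1.png

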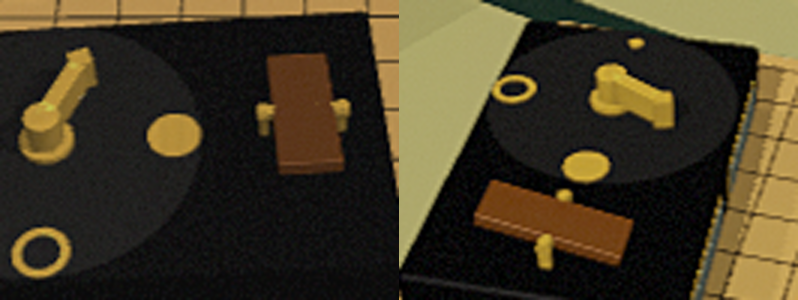

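View pics/wrist0.png

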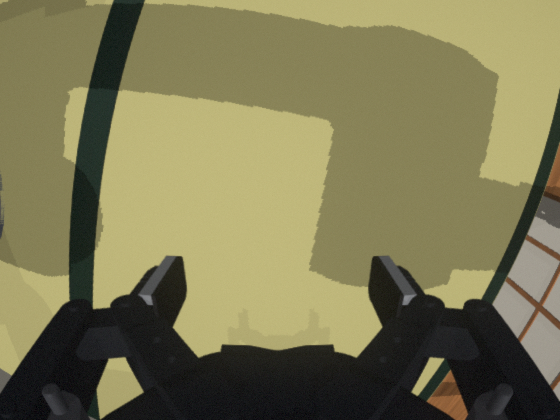

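Heights (~160) and the distances check out: disc to dot is 124 mm and ring to centre is 62 mm. The crop gives the pointer tip at scene ≈(227.7,206) and side ≈(291,171). Next I compute the clock frame and the first moves.

```bash
cat >> h.py <<'E'
def avg(a,b): return (plane("scene",*a,161)+plane("side",*b,161))[:2]/2
ring=avg((213.5,274),(238,159));disc=avg((257.5,234.5),(261.5,185));dot=avg((173,239),(279,144))
C=(disc+dot)/2
yaw=np.angle(complex(*(disc-dot))*-1j+complex(*(ring-C))*2)
ux=np.array([np.cos(yaw),np.sin(yaw)]);uy=np.array([-ux[1],ux[0]])
def ck(p): p=np.array(p)[:2]-C;return np.array([p@ux,p@uy])   # world -> clock axes about the dial centre
def wd(x,y): return C+x*ux+y*uy
def st():
    s=env.sense();print(round(s["clock"],2),"ck",ck(s["tcp_pos"]).round(1),"z",round(s["tcp_pos"][2],1),"rot",np.round(s["tcp_rot"],1),"F",np.round(s["ft_force"],1),"open",round(s["opening"],1));return s
E
python3 - <<'E'
from h import *
print(C,np.degrees(yaw),ck(ring),ck(disc),ck(dot))
for n,u,v in(("scene",227.7,206),("side",291,171),("scene",215,230),("side",270,156)):
    p=ck(plane(n,u,v,182));print(n,p,np.hypot(*p),"phi",np.arctan2(-p[1],-p[0]))
p,e=tri(ray("scene",227.7,206),ray("side",291,171));print(p,e)
print("rocker far",wd(30,125)); 
s=st()
E
```

```text
[619.28792664 -56.79334049] 19.535114110373804 [62.38849597  0.21972836] [ 0.21972836 61.6504996 ] [ -0.21972836 -61.6504996 ]
scene [-40.20141894  17.63932766] 43.901024649008846 phi -0.4134790627129523
side [-46.13389379  41.10863198] 61.792036537672644 phi -0.727860683219467
scene [3.68938872 1.05629693] 3.8376232697442347 phi -2.862745320970717
side [-0.94036716  7.58208357] 7.640175496433307 phi -1.4474015455326341
[570.37913618 -53.46949469 170.01990736] 10.591149723640262
rocker far [605.76296619  71.04278682]
0.15 ck [-591.7 -313.6] z 230.9 rot [-179.9   -0.    16.8] F [-0.1  0.2 -0.4] open 85.3
```

Call:
drive_tool --deltas '[{"wz": -0.031},{"dx": 0.1,"dy": -0.053},{"dx": 0.1,"dy": -0.053},{"dx": 0.1,"dy": -0.053},{"dx": 0.1,"dy": -0.053}]' --jaw -1

```text
invalid input at $.deltas[0]: expected keys dx, dy, dz, wx, wy, wz
```

Call:
drive_tool --deltas '[{"dx": 0.1,"dy": -0.053},{"dx": 0.1,"dy": -0.053},{"dx": 0.1,"dy": -0.053},{"dx": 0.1,"dy": -0.053},{"dx": 0.1,"dy": -0.053}]'

```text
invalid input at $.deltas[0]: expected keys dx, dy, dz, wx, wy, wz
```

Call:
drive_tool --deltas '[{"dx": 0.05,"dy": -0.025},{"dx": 0.0}]'

```text
invalid input at $.deltas[0]: expected keys dx, dy, dz, wx, wy, wz
```

```bash
python3 - <<'E'
from h import *
s=st();im=env.camera("wrist");cv2.imwrite("pics/w1.png",im[...,::-1])
E
```

```text
0.15 ck [-591.7 -313.6] z 230.9 rot [-179.9   -0.    16.8] F [-0.1  0.2 -0.4] open 85.3
```

View pics/w1.png

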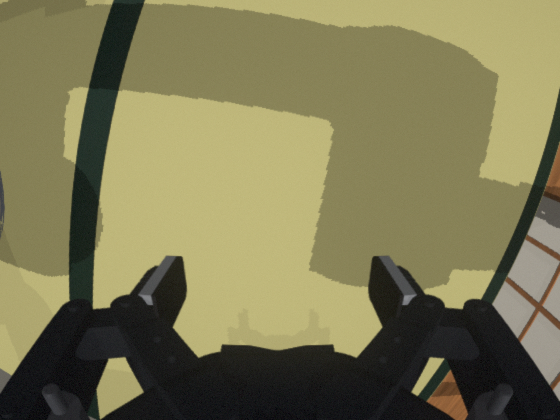

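The calls were refused, so nothing moved: the view is unchanged, with open fingers over bare tatami. Every row needs all six keys.

Call:
drive_tool --deltas '[{"dx": 0,"dy": 0,"dz": 0,"wx": 0,"wy": 0,"wz": -0.031},{"dx": 0.1,"dy": -0.053,"dz": 0,"wx": 0,"wy": 0,"wz": 0},{"dx": 0.1,"dy": -0.053,"dz": 0,"wx": 0,"wy": 0,"wz": 0},{"dx": 0.1,"dy": -0.053,"dz": 0,"wx": 0,"wy": 0,"wz": 0},{"dx": 0.1,"dy": -0.053,"dz": 0,"wx": 0,"wy": 0,"wz": 0}]' --jaw -1

```text
clock: 0.82
tcp_pos: [320.6, -382.2, 231.3]
tcp_rot: [180.0, -0.0, 19.5]
ft_force: [1.3, -1.4, -0.0]
opening: 0.4
finger_force: 0.0
```

Call:
drive_tool --deltas '[{"dx": 0.1,"dy": -0.053,"dz": 0,"wx": 0,"wy": 0,"wz": 0},{"dx": 0.1,"dy": -0.053,"dz": 0,"wx": 0,"wy": 0,"wz": 0},{"dx": 0.1,"dy": -0.053,"dz": 0,"wx": 0,"wy": 0,"wz": 0},{"dx": 0.1,"dy": -0.053,"dz": 0,"wx": 0,"wy": 0,"wz": 0},{"dx": 0.1,"dy": -0.053,"dz": 0,"wx": 0,"wy": 0,"wz": 0}]'

```text
clock: 1.45
tcp_pos: [512.1, -173.7, 231.3]
tcp_rot: [180.0, -0.0, 19.5]
ft_force: [-0.2, -0.5, 0.4]
opening: 0.0
finger_force: 0.0
```

Call:
drive_tool --deltas '[{"dx": 0.05,"dy": -0.025,"dz": 0,"wx": 0,"wy": 0,"wz": 0},{"dx": 0,"dy": 0,"dz": 0,"wx": 0,"wy": 0,"wz": 0},{"dx": 0,"dy": 0,"dz": 0,"wx": 0,"wy": 0,"wz": 0}]'

```text
clock: 1.82
tcp_pos: [530.2, -155.4, 231.1]
tcp_rot: [-180.0, 0.0, 19.5]
ft_force: [-0.3, 0.1, 0.4]
opening: -0.1
finger_force: 0.0
```

```bash
python3 - <<'E'
from h import *
s=st();im=env.camera("wrist");cv2.imwrite("pics/w2.png",im[...,::-1])
E
```

```text
1.82 ck [-117.   -63.2] z 231.1 rot [-180.     0.    19.5] F [-0.3  0.1  0.4] open -0.1
```

View pics/w2.png

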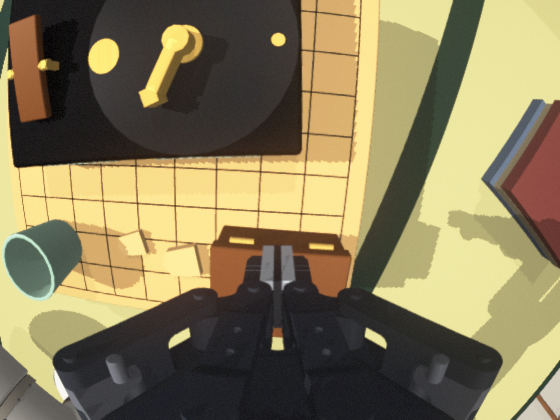

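The wrist view shows the shut fingertips at about (277,255), the hub at (177,38), the pointer tip at about (152,97), the disc at (104,56) and the dot at (278,40). I'll cross-check these against the plan.

```bash
python3 - <<'E'
from h import *
s=env.sense()
for n,u,v,z in(("disc",104,56,161),("dot",278.5,40,161),("hub",177,38,182),("tip",150,101,182),("fingerL",262,285,231),("fingerR",294,285,231),("fingerTop",277,247,231)):
    p=ck(plane("wrist",u,v,z,s));print(n,p.round(1),np.hypot(*p).round(1),"phi",np.arctan2(-p[1],-p[0]).round(2))
f,cx,cy,o,M=cam("wrist",s);
for q in((0,0,0),(11,0,0),(-11,0,0),(11,7,0)):
    Rt=R.from_euler("xyz",s["tcp_rot"],degrees=True).as_matrix();d=M.T@(np.array(s["tcp_pos"])+Rt@np.array(q)-o)
    t=np.arctan2(np.hypot(*d[:2]),d[2]);print(q,np.array([cx,cy])+f*t*d[:2]/np.hypot(*d[:2]))
E
```

```text
disc [ 2.5 58.5] 58.5 phi -1.61
dot [  3.1 -65.3] 65.4 phi 1.62
hub [ 2.8 -4.3] 5.1 phi 2.15
tip [-35.3  13.4] 37.7 phi -0.36
fingerL [-129.5  -56.7] 141.4 phi 0.41
fingerR [-129.5  -72.9] 148.6 phi 0.51
fingerTop [-108.3  -64.3] 126.0 phi 0.54
(0, 0, 0) [275.14692278 263.68909016]
(11, 0, 0) [275.11585438 243.06689018]
(-11, 0, 0) [275.18111122 283.08720045]
(11, 7, 0) [289.79536552 243.05863442]
```

Call:
drive_tool --deltas '[{"dx": 0.077,"dy": -0.047,"dz": 0,"wx": 0,"wy": 0,"wz": 0},{"dx": 0.077,"dy": -0.047,"dz": 0,"wx": 0,"wy": 0,"wz": 0},{"dx": 0,"dy": 0,"dz": 0.04,"wx": 0,"wy": 0,"wz": 0},{"dx": 0,"dy": 0,"dz": 0.04,"wx": 0,"wy": 0,"wz": 0},{"dx": 0,"dy": 0,"dz": 0,"wx": 0,"wy": 0,"wz": 0}]'

```text
clock: 2.5
tcp_pos: [586.5, -85.8, 190.2]
tcp_rot: [-179.9, 0.1, 19.4]
ft_force: [-0.2, -0.0, -0.2]
opening: 0.2
finger_force: 0.0
```

Call:
drive_tool --deltas '[{"dx": 0,"dy": 0,"dz": 0.01,"wx": 0,"wy": 0,"wz": 0},{"dx": 0,"dy": 0,"dz": 0.01,"wx": 0,"wy": 0,"wz": 0},{"dx": 0,"dy": 0,"dz": 0.01,"wx": 0,"wy": 0,"wz": 0},{"dx": 0,"dy": 0,"dz": 0.01,"wx": 0,"wy": 0,"wz": 0},{"dx": 0,"dy": 0,"dz": 0,"wx": 0,"wy": 0,"wz": 0}]'

```text
clock: 3.12
tcp_pos: [587.2, -85.1, 170.9]
tcp_rot: [-180.0, 0.0, 19.5]
ft_force: [-0.4, -0.1, 0.7]
opening: -0.2
finger_force: 0.0
```

```bash
python3 - <<'E'
from h import *
s=st();im=env.camera("wrist");cv2.imwrite("pics/w3.png",im[...,::-1])
E
```

```text
3.12 ck [-39.7 -16. ] z 170.9 rot [-180.     0.    19.5] F [-0.4 -0.1  0.7] open -0.2
```

View pics/w3.png

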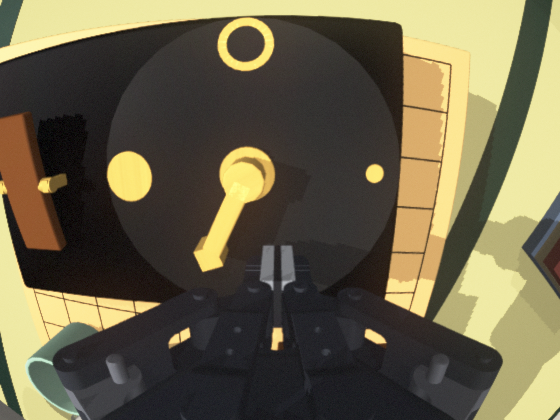

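The fingertip (277,265) stands clear to the right of the pointer, whose tip is at (208,262). The hub is at (246,172), the disc at (130,176), the dot at (374,173) and the ring at (246,43). I'll compute the arc waypoints.

```bash
python3 - <<'E'
from h import *
s=env.sense()
P=[ck(plane("wrist",u,v,161,s)) for u,v in((130,176),(374.5,173.5),(246,43.5))]
for p in P:print(p.round(1))
Ct=(P[0]+P[1])/2;print("Ct",Ct,"by ring",P[2]-[62,0])
Ct=(Ct*2+P[2]-[62,0])/3;Ct=Ct*.7;print("use",Ct)
cur=ck(s["tcp_pos"])
for phi in(-.45,-.8,-1.2,-1.57,-1.9,-2.2,-2.5,-2.8,-2.95,-3.1):
    d=-np.array([np.cos(phi),np.sin(phi)]);t=-np.array([np.cos(phi+np.pi/2),np.sin(phi+np.pi/2)])
    w=Ct+28*d+t*(4.5+11*abs(t[0])+8*abs(t[1]));q=w-cur;cur=w
    print(phi,w.round(1),"dx %.4f dy %.4f"%(q[0]/500,-q[1]/500))
E
```

```text
[ 2.8 58.7]
[  3.5 -65.1]
[65.4 -2.5]
Ct [ 3.18388147 -3.17826557] by ring [ 3.41236035 -2.54056357]
use [ 2.28202877 -2.07598876]
-0.45 [-30.1  -4.7] dx 0.0190 dy -0.0226
-0.8 [-30.1   5.5] dx -0.0000 dy -0.0205
-1.2 [-24.3  17.6] dx 0.0116 dy -0.0243
-1.57 [-13.2  25.9] dx 0.0221 dy -0.0166
-1.9 [-5.2 30.1] dx 0.0160 dy -0.0083
-2.2 [ 4.1 31.2] dx 0.0187 dy -0.0023
-2.5 [14.2 28.7] dx 0.0202 dy 0.0050
-2.8 [23.4 22.1] dx 0.0183 dy 0.0132
-2.95 [27.  17.4] dx 0.0072 dy 0.0094
-3.1 [29.7 12. ] dx 0.0054 dy 0.0108
```

Call:
drive_tool --deltas '[{"dx": 0.01,"dy": -0.01,"dz": 0,"wx": 0,"wy": 0,"wz": 0},{"dx": 0.009,"dy": -0.013,"dz": 0,"wx": 0,"wy": 0,"wz": 0},{"dx": 0,"dy": -0.01,"dz": 0,"wx": 0,"wy": 0,"wz": 0},{"dx": 0,"dy": -0.01,"dz": 0,"wx": 0,"wy": 0,"wz": 0},{"dx": 0.006,"dy": -0.012,"dz": 0,"wx": 0,"wy": 0,"wz": 0}]'

```text
clock: 3.8
tcp_pos: [589.8, -54.8, 171.4]
tcp_rot: [180.0, -0.0, 19.5]
ft_force: [-0.2, -2.3, -0.1]
opening: -0.6
finger_force: 0.7
```

Call:
drive_tool --deltas '[{"dx": 0.006,"dy": -0.012,"dz": 0,"wx": 0,"wy": 0,"wz": 0},{"dx": 0.011,"dy": -0.009,"dz": 0,"wx": 0,"wy": 0,"wz": 0},{"dx": 0.011,"dy": -0.008,"dz": 0,"wx": 0,"wy": 0,"wz": 0},{"dx": 0.008,"dy": -0.004,"dz": 0,"wx": 0,"wy": 0,"wz": 0},{"dx": 0.008,"dy": -0.004,"dz": 0,"wx": 0,"wy": 0,"wz": 0}]'

```text
clock: 4.42
tcp_pos: [604.7, -30.1, 171.2]
tcp_rot: [-180.0, 0.0, 19.5]
ft_force: [-1.4, -0.8, -0.3]
opening: -0.4
finger_force: 0.7
```

```bash
python3 - <<'E'
from h import *
s=st();im=env.camera("wrist");cv2.imwrite("pics/w4.png",im[...,::-1])
E
```

```text
4.42 ck [-4.8 30. ] z 171.2 rot [-180.     0.    19.5] F [-1.4 -0.8 -0.3] open -0.4
```

View pics/w4.png

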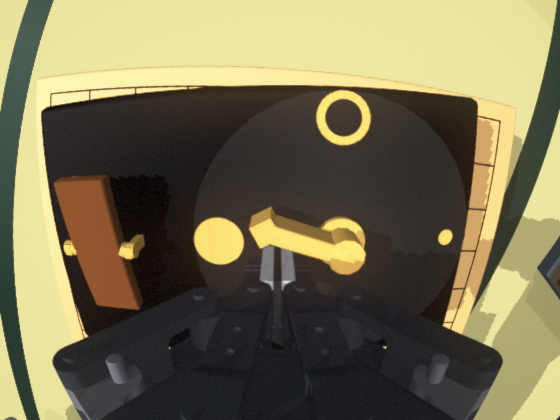

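The pointer has swung past the disc: its tip is at (265,222), its hub at (345,248), and the fingertip is behind it. That is about -1.9 rad as planned. I'll carry on round.

Call:
drive_tool --deltas '[{"dx": 0.009,"dy": -0.001,"dz": 0,"wx": 0,"wy": 0,"wz": 0},{"dx": 0.01,"dy": -0.001,"dz": 0,"wx": 0,"wy": 0,"wz": 0},{"dx": 0.01,"dy": 0.002,"dz": 0,"wx": 0,"wy": 0,"wz": 0},{"dx": 0.01,"dy": 0.003,"dz": 0,"wx": 0,"wy": 0,"wz": 0},{"dx": 0.009,"dy": 0.006,"dz": 0,"wx": 0,"wy": 0,"wz": 0}]'

```text
clock: 5.1
tcp_pos: [629.0, -26.5, 171.3]
tcp_rot: [-180.0, -0.0, 19.5]
ft_force: [-1.8, -0.5, -0.6]
opening: -0.3
finger_force: 0.7
```

Call:
drive_tool --deltas '[{"dx": 0.009,"dy": 0.007,"dz": 0,"wx": 0,"wy": 0,"wz": 0},{"dx": 0.005,"dy": 0.005,"dz": 0,"wx": 0,"wy": 0,"wz": 0},{"dx": 0.003,"dy": 0.005,"dz": 0,"wx": 0,"wy": 0,"wz": 0},{"dx": 0,"dy": 0,"dz": 0,"wx": 0,"wy": 0,"wz": 0}]'

```text
clock: 5.6
tcp_pos: [639.6, -31.9, 171.3]
tcp_rot: [-180.0, -0.0, 19.5]
ft_force: [-0.3, -0.3, 0.1]
opening: -0.0
finger_force: 0.0
```

```bash
python3 - <<'E'
from h import *
s=st()
ims=[env.camera("wrist"),env.camera("scene")[170:320,140:340]]
cv2.imwrite("pics/w5.png",np.hstack([cv2.resize(ims[0],(480,360)),cv2.resize(ims[1],(320,240))[:,:].repeat(1,0) if 0 else cv2.copyMakeBorder(cv2.resize(ims[1],(320,240)),0,120,0,0,0)])[...,::-1])
E
```

```text
5.6 ck [27.5 16.7] z 171.3 rot [-180.    -0.    19.5] F [-0.3 -0.3  0.1] open -0.0
```

View pics/w5.png

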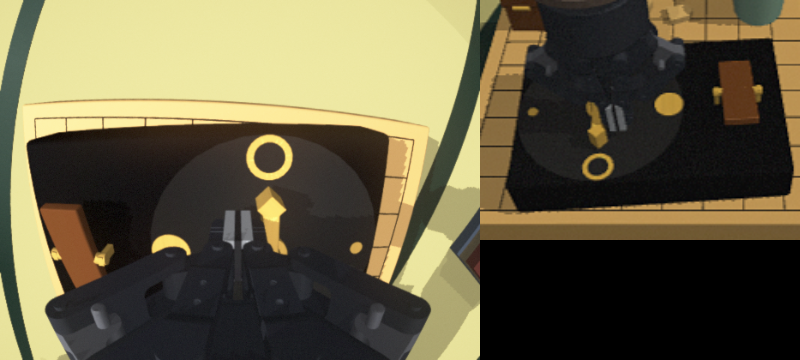

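The pointer now appears to aim at the ring, with tip (267,190) and ring (269,157) in the shrunken wrist view; the fingertip is at its left with no contact force. Checking with numbers.

```bash
python3 - <<'E'
from h import *
s=env.sense();k=560/480
r=ck(plane("wrist",269.5*k,157.5*k,161,s));c=r-[62,0]
for u,v,R0 in((267,188,"tip top"),(271,206,"head mid"),(268,188,"tip")):
    p=ck(plane("wrist",u*k,v*k,182,s))-c;print(R0,p.round(1),"dev rad",round(np.arctan2(p[1],p[0]),3))
im=env.camera("scene");cv2.imwrite("pics/s5.png",im[...,::-1])
c0=ck(plane("scene",257.5,234.5,161))/2+ck(plane("scene",173,239,161))/2
m=brass(im,(190,215,232,284));cs,_=cv2.findContours(m,cv2.RETR_EXTERNAL,cv2.CHAIN_APPROX_NONE)
for q in cs:
    if len(q)<6:continue
    q=q[:,0];b=q[q[:,1].argmax()];print(len(q),q.min(0),q.max(0),"bottom",b,(ck(plane("scene",*b,172))-c0).round(1))
    mm=np.zeros_like(m);cv2.drawContours(mm,[q[:,None]],-1,255,-1);y,x=np.nonzero(mm)
    for row in range(y.min(),y.max()+1,4):
        xx=x[y==row];p=ck(plane("scene",xx.mean(),row,182))-c0;print(row,round(xx.mean(),1),len(xx),p.round(1))
E
```

```text
tip top [50.9  3.3] dev rad 0.064
head mid [41.1  0.8] dev rad 0.02
tip [50.9  2.8] dev rad 0.054
51 [204 266] [223 282] bottom [212 282] [81.9  1.3]
266 214.0 7 [63.8  4.4]
270 213.5 18 [69.9  4.1]
274 213.5 20 [76.   4.4]
278 213.0 17 [82.   4.1]
282 212.0 1 [87.8  3.1]
67 [207 234] [218 261] bottom [214 261] [49.3  2.2]
234 208.3 3 [10.2 -6.4]
238 209.6 5 [17.3 -4.2]
242 211.5 4 [24.4 -1.2]
246 212.0 5 [31.2 -0.1]
250 213.0 9 [38.   1.7]
254 213.5 8 [44.6  2.7]
258 215.5 6 [51.3  5.7]
```

Both views put the deviation at about 0.06 rad, which is within tolerance and slightly short. I'll nudge 3 mm more, then withdraw sideways and up.

Call:
drive_tool --deltas '[{"dx": 0.002,"dy": 0.003,"dz": 0,"wx": 0,"wy": 0,"wz": 0},{"dx": 0,"dy": 0.003,"dz": 0,"wx": 0,"wy": 0,"wz": 0},{"dx": 0,"dy": 0,"dz": 0,"wx": 0,"wy": 0,"wz": 0},{"dx": 0,"dy": -0.02,"dz": 0,"wx": 0,"wy": 0,"wz": 0},{"dx": 0,"dy": -0.02,"dz": 0,"wx": 0,"wy": 0,"wz": 0}]'

```text
clock: 6.38
tcp_pos: [634.5, -14.7, 171.3]
tcp_rot: [-180.0, 0.0, 19.5]
ft_force: [1.0, -0.5, -0.7]
opening: 0.3
finger_force: 0.0
```

Call:
drive_tool --deltas '[{"dx": 0,"dy": 0,"dz": -0.06,"wx": 0,"wy": 0,"wz": 0},{"dx": 0,"dy": -0.06,"dz": -0.04,"wx": 0,"wy": 0,"wz": 0},{"dx": 0,"dy": -0.06,"dz": 0,"wx": 0,"wy": 0,"wz": 0},{"dx": 0,"dy": 0,"dz": 0,"wx": 0,"wy": 0,"wz": 0}]'

```text
clock: 6.88
tcp_pos: [614.1, 43.3, 221.8]
tcp_rot: [-180.0, -0.0, 19.6]
ft_force: [0.5, -1.3, 0.2]
opening: -0.1
finger_force: 0.0
```

```bash
python3 - <<'E'
from h import *
s=st()
a,b,c=env.camera("wrist"),env.camera("scene"),env.camera("side")
for n,i in(("w6",a),("s6",b),("d6",c)):cv2.imwrite(f"pics/{n}.png",i[...,::-1])
z=lambda i,x,y,w,h,W,H:cv2.resize(i[y:y+h,x:x+w],(W,H),interpolation=cv2.INTER_CUBIC)
top=np.hstack([z(b,160,200,100,90,400,300),z(c,215,125,100,75,400,300)])
cv2.imwrite("pics/c6.png",np.vstack([top,np.hstack([cv2.resize(a,(400,300)),z(b,240,190,100,75,400,300)])])[...,::-1])
E
```

```text
6.88 ck [28.6 96.1] z 221.8 rot [-180.    -0.    19.6] F [ 0.5 -1.3  0.2] open -0.1
```

View pics/c6.png

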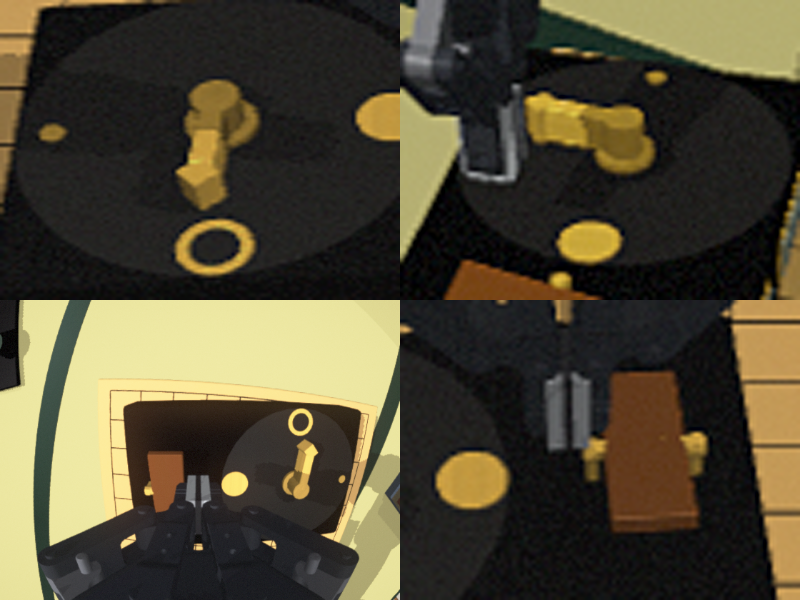

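Top left (scene), the tip is at about (205,190–208), the hub top at (215,95) and the ring at (215,247). The wrist view has the tip at (303,441) and the ring at (300,421). The rocker is still raised at its far end (bottom right). Checking the angle.

```bash
python3 - <<'E'
from h import *
s=env.sense()
S=lambda x,y,z:ck(plane("scene",160+x/4,200+y*.3,z))
r=S(215,247,161);h=S(215,97,182)
for z,x,y in((182,206,188),(164,206,209)):
    t=S(x,y,z);print("scene ring",r.round(1),"hub",h.round(1),"tip",t.round(1),"aim dev via ring-centre",(t-(r-[62,0])).round(1))
W=lambda x,y,z:ck(plane("wrist",x*1.4,(y-300)*1.4,z,s))
r=W(300.5,422,161);dd=(W(234.5,484,161)+W(341.5,479,161))/2;t=W(305,441,182)
print("wrist ring",r.round(1),"mid disc-dot",dd.round(1),"tip",t.round(1))
a=cv2.imread("pics/w6.png")[...,::-1].copy();m=brass(a,(305,140,500,300))
cs,_=cv2.findContours(m,cv2.RETR_EXTERNAL,cv2.CHAIN_APPROX_NONE)
for q in cs:
    if len(q)>8:
        x,y,w,hh=cv2.boundingRect(q);tp=q[q[:,0,1].argmin(),0];print(x+w/2-.5,y+hh/2-.5,w,hh,"ck161",ck(plane("wrist",x+w/2-.5,y+hh/2-.5,161,s)).round(1),"top",tp,ck(plane("wrist",*map(float,tp),182,s)).round(1))
print("rocker far target",(30,125),"tcp",ck(s["tcp_pos"]))
# rocker blob centroid in the wrist and scene views
hsv=cv2.cvtColor(cv2.imread("pics/s6.png"),cv2.COLOR_BGR2HSV);k=cv2.inRange(hsv,(3,110,50),(14,255,200));k[:195]=0;k[260:]=0;k[:,:280]=0;k[:,325:]=0
q=max(cv2.findContours(k,0,1)[0],key=cv2.contourArea);b=cv2.boxPoints(cv2.minAreaRect(q))
for u in b:print(u,ck(plane("scene",*map(float,u),185 if u[1]>228 else 170)).round(1))
E
```

```text
scene ring [63.3 -0.5] hub [ 2.  -0.8] tip [48.3 -1.3] aim dev via ring-centre [47.  -0.8]
scene ring [63.3 -0.5] hub [ 2.  -0.8] tip [46.6 -4.1] aim dev via ring-centre [45.3 -3.6]
wrist ring [65.  -4.5] mid disc-dot [ 3.  -4.7] tip [51.9 -0.9]
478.0 250.0 9 11 ck161 [  3.8 -66.3] top [479 245] [ 17.6 -49.8]
328.5 257.0 38 35 ck161 [ 3.3 57. ] top [325 240] [24.8 63.6]
488.0 251.0 23 97 ck161 [  2.3 -77.3] top [499 203] [ 48.4 -61.2]
420.0 236.5 51 84 ck161 [ 17.3 -10.2] top [425 195] [53.5  0.8]
420.5 170.0 36 39 ck161 [65.6 -4.3] top [420 151] [80.7  7.1]
489.0 142.0 21 5 ck161 [ 88.5 -61.1] top [479 140] [ 90.3 -36.5]
440.0 146.5 119 14 ck161 [ 82.4 -18.2] top [381 140] [86.1 32.7]
358.0 140.5 43 2 ck161 [83.6 41.3] top [337 140] [85.2 58.9]
320.0 140.0 29 1 ck161 [83.3 65.9] top [306 140] [84.9 76.6]
rocker far target (30, 125) tcp [28.44044098 93.74212184]
[288.54453 208.44556] [-39.5 108.5]
[310.52475 206.24753] [-41.6 142.3]
[314.52475 246.24753] [ 42.9 138.7]
[292.54453 248.44556] [ 44.6 108.5]
```

The scene view gives about -0.05 rad and the wrist view about +0.08. Averaged, the aim is about on the ring, with a worst case of 5 mm. The pointer has stayed there well over 0.3 s. Next is the rocker.

Call:
drive_tool --deltas '[{"dx": 0.009,"dy": -0.06,"dz": 0,"wx": 0,"wy": 0,"wz": 0},{"dx": 0,"dy": 0,"dz": 0,"wx": 0,"wy": 0,"wz": 0},{"dx": 0,"dy": 0,"dz": 0.03,"wx": 0,"wy": 0,"wz": 0},{"dx": 0,"dy": 0,"dz": 0.03,"wx": 0,"wy": 0,"wz": 0},{"dx": 0,"dy": 0,"dz": 0,"wx": 0,"wy": 0,"wz": 0}]'

```text
clock: 7.65
tcp_pos: [608.4, 70.4, 189.2]
tcp_rot: [-179.9, 0.2, 19.5]
ft_force: [-0.9, -0.2, 0.7]
opening: 0.3
finger_force: 0.0
```

Call:
drive_tool --deltas '[{"dx": 0,"dy": 0,"dz": 0.008,"wx": 0,"wy": 0,"wz": 0},{"dx": 0,"dy": 0,"dz": 0.006,"wx": 0,"wy": 0,"wz": 0},{"dx": 0,"dy": 0,"dz": 0.006,"wx": 0,"wy": 0,"wz": 0},{"dx": 0,"dy": 0,"dz": 0.004,"wx": 0,"wy": 0,"wz": 0},{"dx": 0,"dy": 0,"dz": 0,"wx": 0,"wy": 0,"wz": 0}]'

```text
clock: 8.28
tcp_pos: [608.9, 71.0, 179.2]
tcp_rot: [-180.0, 0.0, 19.5]
ft_force: [-0.2, -0.4, 0.1]
opening: 0.2
finger_force: 0.0
```

Call:
drive_tool --deltas '[{"dx": 0,"dy": 0,"dz": 0.004,"wx": 0,"wy": 0,"wz": 0},{"dx": 0,"dy": 0,"dz": 0.004,"wx": 0,"wy": 0,"wz": 0},{"dx": 0,"dy": 0,"dz": 0.003,"wx": 0,"wy": 0,"wz": 0}]'

```text
clock: 8.65
tcp_pos: [609.1, 71.0, 173.8]
tcp_rot: [-180.0, -0.0, 19.5]
ft_force: [0.7, 1.1, 1.2]
opening: -0.2
finger_force: 0.9
```

Call:
drive_tool --deltas '[{"dx": 0,"dy": 0,"dz": 0.002,"wx": 0,"wy": 0,"wz": 0}]'

```text
clock: 8.78
tcp_pos: [609.1, 71.0, 172.9]
tcp_rot: [-180.0, -0.0, 19.5]
ft_force: [-0.5, 0.8, 7.0]
opening: -0.1
finger_force: 3.9
```

```bash
python3 - <<'E'
from h import *
s=st()
E
```

```text
8.78 ck [ 33.1 123.8] z 172.9 rot [-180.    -0.    19.5] F [-0.5  0.8  7. ] open -0.1
```

At z 172.9 the force is 7 N, which is above the 1–2 N of travel and matches the stop height I computed. I'll hold briefly, then lift clear and check.

Call:
drive_tool --deltas '[{"dx": 0,"dy": 0,"dz": 0,"wx": 0,"wy": 0,"wz": 0},{"dx": 0,"dy": 0,"dz": 0,"wx": 0,"wy": 0,"wz": 0},{"dx": 0,"dy": 0,"dz": -0.06,"wx": 0,"wy": 0,"wz": 0},{"dx": 0,"dy": 0,"dz": -0.08,"wx": 0,"wy": 0,"wz": 0},{"dx": 0,"dy": 0,"dz": 0,"wx": 0,"wy": 0,"wz": 0}]'

```text
clock: 9.4
tcp_pos: [609.7, 71.0, 245.7]
tcp_rot: [179.9, -0.2, 19.5]
ft_force: [1.1, 0.2, -0.0]
opening: 0.1
finger_force: 0.0
```

```bash
python3 - <<'E'
from h import *
st()
im=env.camera("scene");cv2.imwrite("pics/s7.png",im[...,::-1])
# rocker end rows, before and after, with expected rows of the far top edge at tilt -0.19 / +0.2
def proj(p):
    f,cx,cy,o,M=cam("scene");d=M.T@(np.array(p)-o);return np.array([cx+f*d[0]/d[2],cy+f*d[1]/d[2]]).round(1)
for t in(-.19,.2):
    for e in(-1,1):
        x=e*40*np.cos(t)+4*np.sin(t);z=174-e*40*np.sin(t)+4*np.cos(t);print("tilt",t,"end",e,proj([*wd(x,125),z]))
for n in("s6","s7"):
    hsv=cv2.cvtColor(cv2.imread(f"pics/{n}.png"),cv2.COLOR_BGR2HSV);k=cv2.inRange(hsv,(3,110,50),(14,255,200));k[:195]=0;k[262:]=0;k[:,:280]=0;k[:,325:]=0
    q=max(cv2.findContours(k,0,1)[0],key=cv2.contourArea);print(n,cv2.boundingRect(q),cv2.boxPoints(cv2.minAreaRect(q)).round(1).tolist())
a=cv2.imread("pics/s6.png").astype(int);b=cv2.imread("pics/s7.png").astype(int);d=np.abs(a-b).max(2)
print("change at pointer",d[222:285,195:235].max(),np.mean(d[222:285,195:235]>40))
E
```

```text
9.4 ck [ 33.7 123.6] z 245.7 rot [179.9  -0.2  19.5] F [ 1.1  0.2 -0. ] open 0.1
tilt -0.19 end -1 [299.3 207.5]
tilt -0.19 end 1 [304.2 243.9]
tilt 0.2 end -1 [299.6 201.6]
tilt 0.2 end 1 [304.  251.3]
s6 (290, 208, 25, 40) [[288.5, 208.39999389648438], [310.5, 206.1999969482422], [314.5, 246.1999969482422], [292.5, 248.39999389648438]]
s7 (289, 203, 25, 50) [[288.29998779296875, 203.10000610351562], [309.8999938964844, 201.3000030517578], [313.8999938964844, 251.60000610351562], [292.29998779296875, 253.3000030517578]]
change at pointer 70 0.002380952380952381
```

The rocker's ends now sit where a +0.2 tilt projects (rows 202 and 252), and the pointer has not moved. Handing in.

```bash
python3 -c "
from rig import env
print(env.hand_in())"
```

```text
the job is handed in; nothing more can be done
None
```

I handed the job in at about 9.5 s of robot time, and no verdict came back: by the camera images the pointer aims at the ring to within about 5 mm (limit 12 mm), the rocker is fully tipped (about +0.2 rad), the highest force I read was 7 N, and I never went near the cup, box or pieces.

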